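Hold the food pusher half down in the chopper's feed tube

TASK

Take the white food pusher with the orange band out of the wooden stand, put its shaft down the chopper's clear feed tube and press the red sprung safety plunger about half way down (9 of its 18 mm, when the orange band is level with the tube's rim), never all the way to its bottom. Keep it there for at least 3 seconds and finish still gripping the pusher and holding it at half way: do not let go. Leave the dark muddler, the mug and the jar standing where they are.

Things in the scene. Friction and masses are not known exactly. Their poses are not given: they have to be found in the camera images.
- pusher: food pusher, white plastic, about 80 g, upright in one of the two stand holes. Origin at the centre of the shaft's lower end, z up along the shaft. Round shaft 18 mm diameter, 85 mm long (last 3 mm tapers to 14 mm at the tip); an orange band round it from 44 to 50 mm above the tip; above the shaft a round grip head 32 mm diameter, 40 mm tall (85 to 125 mm above the tip), to be gripped from above
- pusher_tip (a point): centre of the pusher shaft's lower end (same as the pusher's origin)
- stand: brown wooden drying stand, fixed to the counter, 75 (x) x 160 (y) x 55 (z) mm. Origin at the centre of its underside. Two blind holes of 21 mm diameter and 40 mm depth at y = -40 and y = +40 mm of its own frame; the pusher stands in one, the muddler in the other (either way round), their lower ends 15 mm above the counter
- chopper: small food chopper, fixed to the counter: white base, clear bowl and grey lid, 128 mm diameter, 118 mm to the lid's top; on the lid stands a clear upright feed tube. Origin at the centre of its underside, front faces its own -x
- tube_rim (a point): centre of the mouth of the feed tube, 178 mm above the counter, 25 mm to the chopper's front (-x) from its axis. The tube is 60 mm tall; its mouth is a funnel about 34 mm wide inside that narrows over the top 10 mm to a bore of 22 mm, and goes straight down from there
- plunger_top (a point): centre of the flat top of the red safety plunger inside the feed tube, 19 mm diameter; unpressed it lies 38 mm below the tube's rim
- plunger (a joint): travel of the red plunger, in m: 0 up (unpressed), grows as it is pressed down, 0.018 at the bottom stop. Spring: about 2.4 N at the start, 0.4 N more for each mm (6 N at half way, 9.6 N at the bottom); it springs back up when released, and the pusher's own weight does not press it. At 9 mm the pusher's tip is 47 mm below the rim
- muddler: bystander: dark wooden muddler, in the other hole of the stand, 112 mm long, shaft 18 mm, head 24 mm diameter. Origin at the centre of its lower end
- mug: bystander: blue mug, 76 mm diameter, 85 mm tall, handle at its +y. Origin at the centre of its underside
- jar: bystander: amber glass jar with green cap, 56 mm diameter, 90 mm tall. Origin at the centre of its underside
Mind the look-alikes: they are no part of the job. There is more than one size of the pusher; the one meant has the size given above.

How it is judged:
On the way, in this order (a step that is already met when the one before it is completed fails the run):
1. the pusher is lifted clear of the stand (height (world z) of pusher_tip above 0.065 m and contact force between the fingers and pusher above 1 N), for 0.1 s.
2. the pusher's shaft is upright inside the feed tube, tip at least 15 mm below the rim (horizontal distance between pusher_tip and tube_rim below 0.007 m and angle between pusher's own z axis and vertical below 0.2 rad and z of pusher_tip in the frame of tube_rim below -0.015 m), for 0.1 s.
3. the plunger is held with the gripped pusher between 6 and 12 mm of travel for 3 s (horizontal distance between pusher_tip and tube_rim below 0.007 m and angle between pusher's own z axis and vertical below 0.2 rad and value of joint plunger between 0.006 and 0.012 m and distance between pusher_tip and plunger_top below 0.008 m and contact force between the fingers and pusher above 2 N and contact force between pusher and chopper above 1.5 N), for 3 s.
At the end, for the whole second after the job is handed in: Fingers grip the pusher (over 2 N), shaft upright (0.2 rad) in the tube (tip within 7 mm of its axis), tip on the plunger pushing over 1.5 N, plunger steady at 6 to 12 mm of travel; muddler, mug and jar upright within 25 mm of where they stood (all of step 3 and velocity of joint plunger between -0.01 and 0.01 m/s and distance of each of muddler, mug, jar from where it was at the start of the episode below 0.025 m and angle between each of muddler, mug, jar's own z axis and vertical below 0.25 rad); the arm keeps its last pose, push and grip.
It fails at once if the plunger is pushed to its bottom (beyond 16 mm) (value of joint plunger above 0.016 m).
It fails at once if the muddler, mug or jar is shifted by more than 25 mm or tipped (distance of any of muddler, mug, jar from where it was at the start of the episode above 0.025 m or angle between any of muddler, mug, jar's own z axis and vertical above 0.4 rad).
It also fails if it takes over 58 s, if anything falls off the work surface, if the arm or the gripper's body presses on something with over 40 N, if the wrist force passes 120 N, or if a joint passes its speed limit or range.

ROBOT

A 6-joint arm with a two-finger parallel gripper is mounted at the origin on the work surface. World frame = base frame: x ahead of the robot, y to its left, z up, the work surface at z = 0. Lengths are in m, angles in rad, forces in N, time in s.
With the tool pointing down it reaches from about 0.25 to 0.725 m from the base axis. Payload 4 kg.
Tool frame: the origin (TCP) lies between the finger pads; the fingertips stand 8 mm ahead of it and the grasp point (between the pads) lies 11 mm behind it (tips_ahead is the distance from the TCP to the fingertips, in m); z points along the fingers, y is the line along which they close (so a half turn about z gives the same grasp; the last joint's range is limited). The gripper opens to 85 mm and grips with 20 to 120 N. Pads are 22 mm wide; open, the fingers measure 114 mm over their backs; the gripper's body (76 mm by 85 mm) begins 54 mm behind the grasp point. The pads swing forward as they close: fully open they stand 13 mm farther back than shut.
Start: joints at [1.251, 0.241, 0.005, 1.335, 0, 1.571], TCP at [0.157, 0.475, 0.239] pointing down, gripper open.
Joint ranges: [-2.72, 2.72], [-1.05, 1.87], [-1.09, 1.28], [-1.99, 2.15], [-1.42, 1.44], [-3.14, 3.14]. Speed limits (rad/s): [2.79, 2.79, 3.14, 3.14, 3.14, 3.14].

INTERFACE

Orientations are given as a rotation vector (axis times angle).
In Python, from station import get_obs, get_image, calibration, job_done, masks_of, tips_ahead gives the robot as it stands.
- The arm moves only by the tool step_arm, never from a script. Its arguments are lists of equal length, an entry for each row: "hand": the finger opening in mm, from 0 to 85.4; "slide": the shift along the world's x, y, z in mm, a list of three; "turn": the turn about the world's z in rad. In form: {"hand": [hand, ...], "slide": [[dx, dy, dz], ...], "turn": [turn, ...]}. A call has 1 to 5 rows; each row is the pose to reach, as a shift and turn from the pose commanded when the call began; what a row does not reach only later rows make up. A row lasts 1/12 s, in which the tool goes at most 41.7 mm and 7.16 degrees, less where a joint would pass 70% of its speed; a pose out of reach is approached as far as the arm can. A call with a gripper value outside its range is refused whole. The fingers move at their own pace and stop on an object; "grip_force" is the grip in N (left out, the last holds). Time passes only in rows, so rows that repeat a pose let the fingers close. It gives the time, the measured TCP pose, the force, the opening and the grip force at its end, in the units of the state.
- get_obs(): the state, without advancing time (a new reading comes with each control period).
- get_image(name): name is "scene" or "side" or "wrist"; returns (picture, depth): 384x512x3 uint8, blue, green, red; 384x512 float32, m along the optical axis (not along the pixel's ray), 0 where there is no reading.
- calibration(name): a dict with "fovy" (degrees; the focal length in pixels is half the picture's height over the tangent of half this angle, whatever the lens; pixels are square), "cx", "cy" (the principal point, pixels), "R" (3x3) and "t" (3): a world point X has camera coordinates R X + t. Camera axes: x right, y down, z forward; pixel columns grow to the right and rows downward; lengths in m; the calibration is good to about 2 mm. A picture is of the moment at which its call begins: read the wrist's pose just before it. calibration takes no time and is no camera call; for the wrist camera it gives the pose at the moment of the call.
- job_done(): hands the job in; it is judged then, once.
Trained networks look in the newest picture that a camera, given by its name, has taken for a name from the list of things; names that differ only in an ending like _2 or _b are one class to them, and where a whole thing is asked for, a point or a joint stands for the part that bears it (a point fixed in the world has none). Each returns a list of dicts, best first, with "conf" (0 to 1); they miss things now and then, are a little off and sometimes report something else, mostly with a low value. They report only what shows in the picture. A call takes as long as a camera call. They do not tell look-alikes from the thing itself.
- masks_of(camera, label): "region" (384x512 bool, what is visible of it) and "box" ([left, top, right, bottom] in pixels, round what is visible of it).
The state is a dict: "time": time; "joint_pos": joint angles; "qvel": joint speeds; "tau": joint torques, N m; "position": TCP position; "eef_rot": TCP orientation; "force": force on the tool from outside, world axes, zero at the start; "wrist_torque": the same for the moment, N m; "gripper_width": finger opening in m; "finger_force": force on a finger pad.
Only numpy, scipy, OpenCV 4.12 (cv2) and the standard library are available. Lean on these libraries where they do the work, as an engineer would, in place of code of your own. Each camera call takes 0.05 s, during which the arm holds its last target. There are 200 camera calls.

## Working session

There is one attempt and no reset: what is moved stays moved. The work goes in short steps, Python scripts to look and compute and a tool call to move; the robot and the scene stay as the last step left them, time stands still between calls to the robot, and variables do not carry over. Pictures are saved under pics/ and viewed, at most 10 in all, crops included, and the job is handed in when it is done.

Besides the shell and the picture viewer there is one more tool, called as name([rows], argument=value, ...), one row to a line, values as JSON. step_arm: Moves the arm, as the interface text tells. Its arguments: {"type":"object","properties":{"hand":{"type":"array","items":{"type":"number"}},"slide":{"type":"array","items":{"type":"array","items":{"type":"number"}}},"turn":{"type":"array","items":{"type":"number"}},"grip_force":{"type":"number"}},"required":["hand","slide","turn"]}

```bash
mkdir -p pics; cat > h.py <<'E'
import numpy as np, cv2
from station import *
def cloud(name):
    c=calibration(name); im,d=get_image(name)
    f=im.shape[0]/2/np.tan(np.radians(c['fovy'])/2)
    v,u=np.mgrid[:im.shape[0],:im.shape[1]]
    P=np.stack([(u-c['cx'])/f*d,(v-c['cy'])/f*d,d],-1)
    R=np.array(c['R']);t=np.array(c['t'])
    W=(P-t)@R
    W[d<=0]=np.nan
    return im,d,W
E
python3 - <<'E'
from h import *
o=get_obs();print(o['time'],o['position'],o['eef_rot'],o['force'],tips_ahead)
ims=[]
for n in ['scene','side']:
    im,d,W=cloud(n)
    ims.append(im)
    for l in ['pusher','stand','chopper','muddler','mug','jar','plunger_top']:
        for m in masks_of(n,l)[:3]:
            p=W[m['region']];p=p[~np.isnan(p[:,0])]
            if len(p): print(n,l,round(m['conf'],2),np.array(m['box']).astype(int),np.percentile(p,[3,50,97],axis=0).round(3).tolist())
for n,i in zip(['scene','side'],ims): cv2.imwrite(f'pics/{n}0.png',i)
E
```

```text
0.0 [0.15700755 0.47407043 0.23838298] [-0.50013386 -3.10119459  0.00328638] [ 0.28406264  0.45213295 -0.07340265] 0.008
scene pusher 0.9 [151 154 176 213] [[0.249, -0.176, 0.002], [0.413, -0.157, 0.138], [0.422, -0.137, 0.161]]
scene pusher 0.72 [156 190 167 226] [[0.499, -0.181, 0.058], [0.512, -0.168, 0.118], [0.52, -0.155, 0.142]]
scene stand 0.59 [106 213 184 263] [[0.467, -0.284, 0.002], [0.534, -0.21, 0.053], [0.543, -0.133, 0.057]]
scene chopper 0.64 [290 144 348 228] [[0.461, 0.141, 0.009], [0.531, 0.186, 0.095], [0.56, 0.244, 0.172]]
scene muddler 0.85 [117 200 134 231] [[0.498, -0.256, 0.056], [0.506, -0.247, 0.102], [0.511, -0.237, 0.128]]
scene mug 0.61 [184 165 230 213] [[0.341, -0.093, 0.004], [0.372, -0.02, 0.062], [0.417, 0.007, 0.088]]
scene jar 0.93 [238 241 270 292] [[0.657, -0.042, 0.002], [0.694, -0.02, 0.062], [0.704, 0.007, 0.092]]
side pusher 0.96 [180 237 205 283] [[0.384, -0.178, 0.011], [0.403, -0.168, 0.14], [0.42, -0.144, 0.162]]
side pusher 0.79 [240 202 261 248] [[0.511, -0.089, 0.012], [0.529, -0.079, 0.134], [0.545, -0.056, 0.162]]
side pusher 0.63 [234 244 251 271] [[0.49, -0.184, 0.064], [0.503, -0.176, 0.134], [0.517, -0.158, 0.142]]
side stand 0.9 [225 255 261 329] [[0.464, -0.289, 0.014], [0.499, -0.238, 0.055], [0.535, -0.141, 0.058]]
side stand 0.36 [235 284 245 307] [[0.488, -0.259, 0.058], [0.498, -0.255, 0.114], [0.508, -0.243, 0.128]]
side chopper 0.93 [218 125 259 187] [[0.443, 0.139, 0.008], [0.495, 0.167, 0.111], [0.556, 0.24, 0.172]]
side chopper 0.34 [232 245 245 277] [[0.488, -0.183, 0.045], [0.503, -0.175, 0.128], [0.517, -0.136, 0.142]]
side mug 0.92 [175 203 209 242] [[0.344, -0.071, 0.007], [0.375, -0.014, 0.06], [0.413, 0.009, 0.086]]
side jar 0.95 [291 198 317 236] [[0.651, -0.044, 0.007], [0.673, -0.033, 0.066], [0.699, 0.001, 0.092]]
side plunger_top 0.25 [213 121 259 188] [[0.444, 0.139, 0.01], [0.495, 0.166, 0.107], [0.554, 0.233, 0.172]]
```

```bash
python3 - <<'E'
import cv2,numpy as np
a=cv2.imread('pics/scene0.png')[120:300,90:370];b=cv2.imread('pics/side0.png')[110:340,160:330]
a=cv2.resize(a,None,fx=1.6,fy=1.6);b=cv2.resize(b,None,fx=2,fy=2)
c=np.zeros((600,800,3),np.uint8);c[:a.shape[0],:a.shape[1]]=a;c[:b.shape[0],455:455+b.shape[1]]=b
cv2.imwrite('pics/c0.png',c)
E
```

```text
(no output)
```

View pics/c0.png

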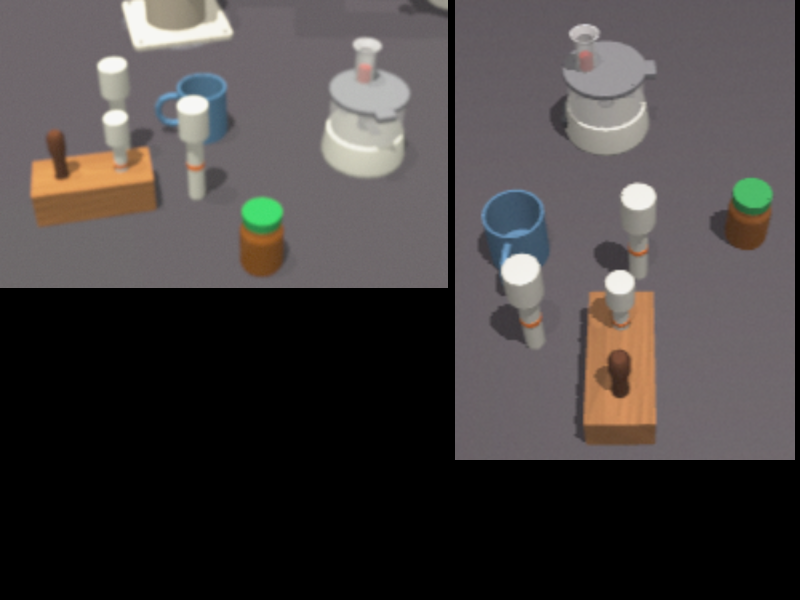

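The stand pusher (crop left ~(117,140)) is the short one, with two taller look-alikes outside the stand. The tube is on the chopper lid, with the red plunger visible in it.

```bash
python3 - <<'E'
from h import *
for n in ['scene','side']:
    im,d,W=cloud(n)
    for nm,c,zr in [('push',(.503,-.172),(.134,.15)),('tube',(.48,.17),(.15,.19)),('lid',(.50,.185),(.108,.13)),('mudd',(.503,-.247),(.11,.14))]:
        r=(70 if nm=='lid' else 35)/1000
        s=(np.hypot(W[...,0]-c[0],W[...,1]-c[1])<r)&(W[...,2]>zr[0])&(W[...,2]<zr[1])
        p=W[s]
        if len(p): print(n,nm,len(p),p.mean(0).round(4),p.min(0).round(3),p.max(0).round(3))
E
```

```text
scene push 129 [ 0.507  -0.1678  0.1394] [ 0.489 -0.183  0.134] [ 0.52  -0.153  0.142]
scene tube 128 [0.4794 0.1925 0.1662] [0.457 0.181 0.15 ] [0.493 0.204 0.18 ]
scene lid 1157 [0.5102 0.1942 0.1184] [0.439 0.141 0.108] [0.57  0.255 0.13 ]
scene mudd 115 [ 0.5048 -0.247   0.1207] [ 0.493 -0.259  0.11 ] [ 0.514 -0.236  0.13 ]
side push 164 [ 0.5031 -0.1696  0.1397] [ 0.487 -0.184  0.134] [ 0.517 -0.154  0.143]
side tube 82 [0.4735 0.1894 0.165 ] [0.455 0.18  0.15 ] [0.49  0.203 0.18 ]
side lid 908 [0.5042 0.1888 0.1178] [0.439 0.138 0.108] [0.569 0.254 0.13 ]
side mudd 123 [ 0.4984 -0.2515  0.1229] [ 0.488 -0.26   0.11 ] [ 0.509 -0.239  0.13 ]
```

step_arm([
  [40, -20, 20],
  [80, -40, 40],
  [120, -60, 60],
  [150, -85, 60],
  [180, -110, 60],
], hand=[60, 60, 60, 60, 60], turn=[-0.12, -0.24, -0.36, -0.48, -0.6])

```text
time: 1.32
position: [0.3274, 0.374, 0.3004]
eef_rot: [1.401, 2.811, 0.006]
force: [0.4, 0.7, -1.4]
gripper_width: 0.0603
finger_force: 0.0
```

step_arm([
  [15, -35, 10],
  [30, -70, 20],
  [45, -105, 30],
  [60, -140, 30],
  [80, -165, 30],
], hand=[60, 60, 60, 60, 60], turn=[-0.12, -0.24, -0.36, -0.48, -0.6])

```text
time: 1.73
position: [0.4056, 0.2065, 0.3299]
eef_rot: [2.171, 2.269, 0.002]
force: [0.1, -0.7, 0.4]
gripper_width: 0.0599
finger_force: 0.0
```

```bash
python3 - <<'E'
from h import *
o=get_obs();print(o['time'],o['position'],o['eef_rot'],o['joint_pos'])
im,d,W=cloud('wrist')
c=calibration('wrist');R=np.array(c['R']);print('cam',(-R.T@c['t']).round(3),R[2].round(2))
cv2.imwrite('pics/w1.png',im)
s=(np.hypot(W[...,0]-.476,W[...,1]-.191)<.03)&(W[...,2]>.165)&(W[...,2]<.19)
p=W[s];print(len(p), p.mean(0) if len(p) else 0,p.min(0),p.max(0))
E
```

```text
1.7333 [0.40560216 0.20647304 0.32991873] [2.17117705 2.26935136 0.00241582] [ 4.71083668e-01  1.27995391e-01  9.95210730e-02  1.54057385e+00
 -3.38574438e-04  1.99766950e+00]
cam [0.406 0.273 0.465] [ 0.01 -0.28 -0.96]
786 [0.47512613 0.19930323 0.17603192] [0.45340394 0.18147943 0.16517392] [0.49297161 0.22021688 0.18113289]
```

View pics/w1.png

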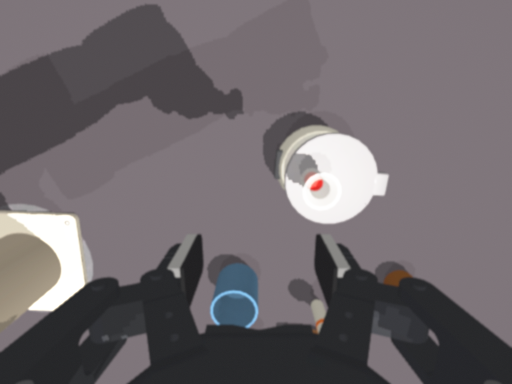

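The tube mouth is at about (322,190) with the red plunger seen through it at (315,183).

```bash
cat >> h.py <<'E'
from scipy.optimize import least_squares
def plane(n,u,v,z):
    c=calibration(n);f=192/np.tan(np.radians(c['fovy'])/2);R=np.array(c['R']);o=-R.T@c['t']
    r=np.stack([(u-c['cx'])/f,(v-c['cy'])/f,np.ones_like(u)],-1)@R
    return o+r*((z-o[2])/r[...,2])[...,None]
def circ(p):
    s=least_squares(lambda q:np.hypot(p[:,0]-q[0],p[:,1]-q[1])-q[2],[*p[:,:2].mean(0),.018],loss='soft_l1',f_scale=.001);return s.x
E
python3 - <<'E'
from h import *
for k in range(2):
    im,d,W=cloud('wrist')
    s=(np.hypot(W[...,0]-.474,W[...,1]-.2)<.03)&(W[...,2]>.168)&(W[...,2]<.19)
    v,u=np.nonzero(s);print(len(u))
    m=s.astype(np.uint8)
    cs,_=cv2.findContours(m,cv2.RETR_CCOMP,cv2.CHAIN_APPROX_NONE)
    for c in cs:
        if len(c)<20: continue
        c=c[:,0].astype(float);p=plane('wrist',c[:,0],c[:,1],.178);print(len(c),circ(p).round(4))
    p=W[s];print(np.percentile(p[:,2],[5,50,95]).round(4))
    # lid
    l=(abs(W[...,2]-.118)<.003)&(np.hypot(W[...,0]-.5,W[...,1]-.2)<.09)
    cs,_=cv2.findContours(l.astype(np.uint8),cv2.RETR_EXTERNAL,cv2.CHAIN_APPROX_NONE);c=max(cs,key=len)[:,0].astype(float)
    print('lid',circ(plane('wrist',c[:,0],c[:,1],.118)).round(4))
    x,y,w,h=cv2.boundingRect(m);
    cv2.imwrite('pics/w2.png',cv2.resize(np.hstack([im[150:230,270:390],cv2.cvtColor(m*255,8)[150:230,270:390]]),None,fx=3,fy=3))
E
```

```text
780
104 [0.4716 0.204  0.0194]
60 [0.4692 0.2066 0.0109]
[0.1704 0.1774 0.18  ]
lid [0.4964 0.2039 0.0582]
784
103 [0.4722 0.2026 0.0194]
59 [0.47   0.2053 0.0109]
[0.1703 0.1772 0.18  ]
lid [0.4971 0.2024 0.0582]
```

View pics/w2.png

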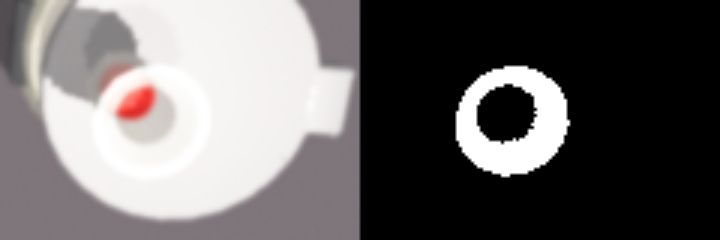

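step_arm([
  [25, -25, 0],
  [50, -60, -10],
  [70, -90, -20],
  [70, -90, -20],
  [70, -90, -20],
], hand=[60, 60, 60, 60, 60], turn=[-0.08, -0.16, -0.24, -0.3, -0.3])

```text
time: 2.3
position: [0.4755, 0.1184, 0.3074]
eef_rot: [-2.481, -1.925, 0.003]
force: [0.3, 0.2, 0.2]
gripper_width: 0.0601
finger_force: 0.0
```

```bash
cat >> h.py <<'E'
def rim(c0=(.473,.201)):
    im,d,W=cloud('wrist')
    s=(np.hypot(W[...,0]-c0[0],W[...,1]-c0[1])<.03)&(W[...,2]>.168)&(W[...,2]<.19)
    cs,_=cv2.findContours(s.astype(np.uint8),cv2.RETR_EXTERNAL,cv2.CHAIN_APPROX_NONE)
    c=max(cs,key=len)[:,0].astype(float);p=plane('wrist',c[:,0],c[:,1],.178);print('rim',len(c),circ(p).round(4),np.nanpercentile(W[s][:,2],[50,95]).round(4))
    l=(abs(W[...,2]-.118)<.003)&(np.hypot(W[...,0]-.5,W[...,1]-.2)<.09)
    cs,_=cv2.findContours(l.astype(np.uint8),cv2.RETR_EXTERNAL,cv2.CHAIN_APPROX_NONE)
    if cs:
        c=max(cs,key=len)[:,0].astype(float)
        print('lid',circ(plane('wrist',c[:,0],c[:,1],.118)).round(4))
    return im
E
python3 - <<'E'
from h import *
o=get_obs();print(o['time'],o['position'],o['eef_rot'],o['joint_pos'])
for k in range(3): im=rim()
cv2.imwrite('pics/w3.png',im)
E
```

```text
2.3 [0.47553026 0.11844099 0.30735115] [-2.48072769 -1.924989    0.00338665] [2.43752296e-01 2.04339757e-01 1.34104408e-01 1.50317755e+00
 5.84110226e-04 2.06550316e+00]
rim 126 [0.4726 0.2018 0.0195] [0.1773 0.1799]
lid [0.4984 0.2008 0.0584]
rim 126 [0.473  0.2013 0.0196] [0.1772 0.18  ]
lid [0.4988 0.2003 0.0583]
rim 126 [0.4733 0.201  0.0195] [0.1771 0.18  ]
lid [0.4989 0.2    0.0583]
```

View pics/w3.png

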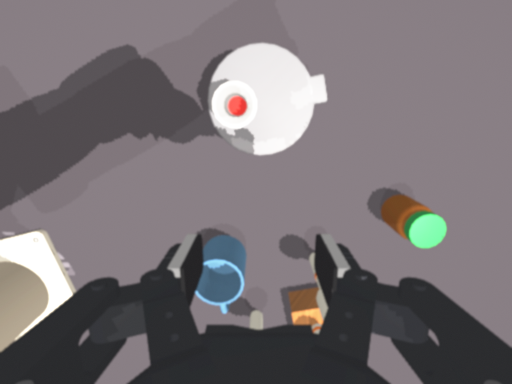

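The rim is at pixel (236,105), nearly overhead, about (0.473, 0.201). Moving on to the pusher.

step_arm([
  [2, -40, 0],
  [4, -80, 0],
  [6, -120, 0],
  [8, -160, 0],
  [10, -200, 0],
], hand=[60, 60, 60, 60, 60], turn=[0, 0, 0, 0, 0])

```text
time: 2.87
position: [0.4855, -0.0808, 0.3095]
eef_rot: [2.474, 1.935, 0.002]
force: [1.2, 0.3, 0.2]
gripper_width: 0.0601
finger_force: 0.0
```

step_arm([
  [2, -40, 0],
  [4, -80, 0],
  [6, -110, -10],
  [6, -140, -10],
  [6, -140, -10],
], hand=[60, 60, 60, 60, 60], turn=[0, 0, 0, 0, 0])

```text
time: 3.28
position: [0.4916, -0.224, 0.298]
eef_rot: [2.481, 1.926, -0.002]
force: [-0.0, 0.8, 0.0]
gripper_width: 0.0597
finger_force: 0.0
```

```bash
cat >> h.py <<'E'
def top(c0,z,r,nm):
    im,d,W=cloud('wrist')
    s=(np.hypot(W[...,0]-c0[0],W[...,1]-c0[1])<r)&(abs(W[...,2]-z)<.005)
    cs,_=cv2.findContours(s.astype(np.uint8),cv2.RETR_EXTERNAL,cv2.CHAIN_APPROX_NONE)
    if not cs: print(nm,'none');return im
    c=max(cs,key=len)[:,0].astype(float);zz=np.median(W[s][:,2]);p=plane('wrist',c[:,0],c[:,1],zz);print(nm,len(c),circ(p).round(4),zz.round(4))
    return im
E
python3 - <<'E'
from h import *
o=get_obs();print(o['time'],o['position'],o['eef_rot'],o['joint_pos'])
for k in range(2):
    im=top((.505,-.169),.14,.03,'pusher');top((.502,-.249),.127,.025,'mud');top((.405,-.16),.162,.03,'big1');top((.53,-.075),.162,.03,'big2')
cv2.imwrite('pics/w4.png',im)
E
```

```text
3.2833 [ 0.49159757 -0.22403548  0.29804131] [ 2.48058590e+00  1.92595041e+00 -2.19463490e-03] [-0.42664768  0.30674051  0.24533696  1.50905562 -0.0017562   1.39456458]
pusher 87 [ 0.5041 -0.1651  0.0152] 0.1411
mud 56 [ 0.4998 -0.2449  0.0105] 0.1268
big1 117 [ 0.4027 -0.1572  0.0195] 0.1611
big2 135 [ 0.5284 -0.0724  0.0173] 0.1611
pusher 86 [ 0.504  -0.1675  0.0152] 0.1411
mud 54 [ 0.4997 -0.2461  0.0106] 0.1268
big1 117 [ 0.4028 -0.1579  0.0195] 0.161
big2 132 [ 0.5284 -0.073   0.0174] 0.1611
```

View pics/w4.png

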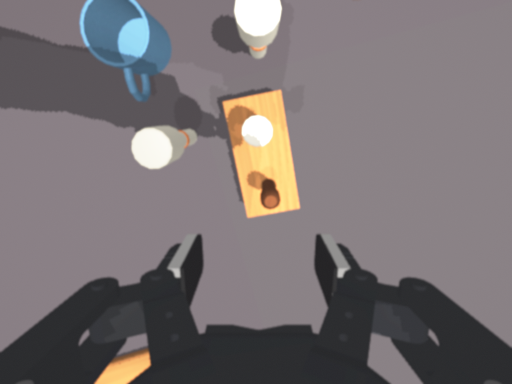

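Pusher head is at pixel (257,130), muddler at (271,198), big look-alikes at (160,145) and (258,20), so the pusher is at about (0.504, -0.168).

step_arm([
  [6, 27, -20],
  [12, 54, -40],
  [12, 54, -75],
  [12, 54, -100],
  [12, 54, -100],
], hand=[52, 52, 52, 52, 52], turn=[0, 0, 0, 0, 0])

```text
time: 4.1
position: [0.5001, -0.1645, 0.1934]
eef_rot: [-2.471, -1.926, 0.009]
force: [-0.6, 0.2, -0.0]
gripper_width: 0.0518
finger_force: 0.0
```

step_arm([
  [0, 0, -20],
  [0, 0, -45],
  [0, 0, -65],
  [0, 0, -86],
  [0, 0, -86],
], hand=[52, 52, 52, 52, 52], turn=[0, 0, 0, 0, 0])

```text
time: 4.52
position: [0.5016, -0.1662, 0.1103]
eef_rot: [-2.476, -1.926, 0.005]
force: [-1.3, 1.1, -0.3]
gripper_width: 0.0522
finger_force: 0.0
```

```bash
python3 - <<'E'
from h import *
o=get_obs();print(o['time'],o['position'],o['force'],o['gripper_width'])
im,_,W=cloud('wrist');a,_,W2=cloud('side');b,_,_=cloud('scene')
def z(i,r0,r1,c0,c1,f): return cv2.resize(i[r0:r1,c0:c1],None,fx=f,fy=f)
c=np.zeros((600,800,3),np.uint8);c[:300,:400]=cv2.resize(im,(400,300));x=z(a,170,290,180,340,2.5);c[:300,400:]=x;y=z(b,130,250,100,260,2.5);c[300:,:400]=y
cv2.imwrite('pics/c5.png',c)
E
```

```text
4.5167 [ 0.50160009 -0.16618536  0.11031697] [-1.27685866  1.05347086 -0.29611673] 0.05221042071075441
```

View pics/c5.png

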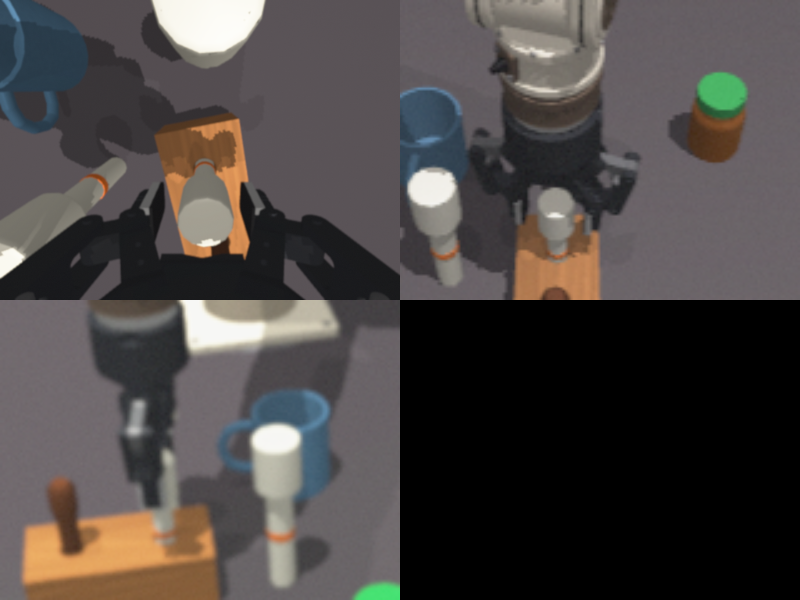

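The head (crop (206,210)) sits centred between the fingers; closing.

step_arm([
  [0, 0, 0],
  [0, 0, 0],
  [0, 0, 0],
  [0, 0, 0],
  [0, 0, 0],
], hand=[25, 25, 25, 25, 25], turn=[0, 0, 0, 0, 0], grip_force=60)

```text
time: 5.08
position: [0.5045, -0.1674, 0.1149]
eef_rot: [2.478, 1.927, 0.003]
force: [-1.0, 0.8, 5.9]
gripper_width: 0.0305
finger_force: 58.9
```

step_arm([
  [0, 0, 0],
  [0, 0, 0],
  [0, 0, 10],
  [0, 0, 20],
  [0, 0, 30],
], hand=[25, 25, 25, 25, 25], turn=[0, 0, 0, 0, 0])

```text
time: 5.5
position: [0.5038, -0.1672, 0.1441]
eef_rot: [2.48, 1.928, 0.001]
force: [0.5, 0.5, -1.0]
gripper_width: 0.031
finger_force: 59.4
```

step_arm([
  [0, 0, 25],
  [0, 0, 55],
  [0, 0, 90],
  [0, 0, 125],
  [0, 0, 160],
], hand=[25, 25, 25, 25, 25], turn=[0, 0, 0, 0, 0])

```text
time: 5.92
position: [0.5031, -0.1669, 0.3055]
eef_rot: [2.479, 1.928, 0.001]
force: [1.0, 0.1, -0.6]
gripper_width: 0.0306
finger_force: 60.1
```

step_arm([
  [0, 30, 10],
  [-5, 70, 10],
  [-10, 110, 10],
  [-15, 150, 10],
  [-20, 190, 10],
], hand=[25, 25, 25, 25, 25], turn=[0, 0, 0, 0, 0])

```text
time: 6.33
position: [0.483, 0.0244, 0.3141]
eef_rot: [2.48, 1.927, 0.003]
force: [0.9, 0.1, -1.3]
gripper_width: 0.0305
finger_force: 60.2
```

step_arm([
  [-2, 30, 0],
  [-5, 60, 0],
  [-8, 90, 0],
  [-8, 90, 0],
  [-8, 90, 0],
], hand=[25, 25, 25, 25, 25], turn=[0, 0, 0, 0, 0])

```text
time: 6.75
position: [0.4752, 0.1143, 0.3136]
eef_rot: [2.476, 1.932, 0.001]
force: [-0.6, -0.8, -1.3]
gripper_width: 0.0305
finger_force: 60.2
```

```bash
python3 - <<'E'
from h import *
o=get_obs();print(o['time'],o['position'],o['eef_rot'],o['joint_pos'],o['gripper_width'])
ims=[]
for n in ['wrist','side','scene']:
    im,d,W=cloud(n);ims.append(im)
    for m in masks_of(n,'pusher')[:4]:
        p=W[m['region']];p=p[~np.isnan(p[:,0])]
        if len(p) and np.median(p[:,2])>.18:
            print(n,m['box'],m['conf'])
            for z0 in np.arange(.19,.35,.015):
                q=p[(p[:,2]>=z0)&(p[:,2]<z0+.015)]
                if len(q): print(round(z0,3),len(q),q.mean(0).round(4),q.min(0).round(3),q.max(0).round(3))
a,b,c2=ims
c=np.zeros((600,800,3),np.uint8);c[:300,:400]=cv2.resize(a,(400,300));c[:300,400:]=cv2.resize(b[80:200,170:330],(400,300));c[300:,:400]=cv2.resize(c2[80:200,220:380],(400,300))
cv2.imwrite('pics/c6.png',c)
E
```

```text
6.75 [0.47520363 0.11431411 0.3136102 ] [2.47605379e+00 1.93234818e+00 1.41003766e-03] [ 2.36267884e-01  1.98076058e-01  1.42267552e-01  1.51385495e+00
 -3.22880940e-04  2.05249250e+00] 0.030465038895709423
wrist [221.7, 189.6, 293.0, 306.6] 0.97
0.205 7 [0.4789 0.1212 0.2193] [0.474 0.119 0.219] [0.482 0.123 0.22 ]
0.22 99 [0.4764 0.1208 0.2279] [0.467 0.113 0.22 ] [0.484 0.123 0.235]
0.235 117 [0.4766 0.1206 0.2426] [0.466 0.112 0.235] [0.484 0.123 0.25 ]
0.25 142 [0.4767 0.121  0.2584] [0.467 0.112 0.25 ] [0.484 0.123 0.265]
0.265 192 [0.4769 0.1207 0.2719] [0.467 0.112 0.265] [0.484 0.123 0.28 ]
0.28 34 [0.4773 0.1218 0.2819] [0.472 0.119 0.28 ] [0.482 0.123 0.284]
0.295 230 [0.4785 0.1263 0.3064] [0.462 0.113 0.301] [0.491 0.13  0.31 ]
0.31 626 [0.4783 0.1264 0.3178] [0.462 0.114 0.31 ] [0.491 0.13  0.325]
0.325 2688 [0.4769 0.1184 0.3373] [0.46  0.098 0.325] [0.491 0.13  0.34 ]
0.34 1402 [0.4755 0.1146 0.3404] [0.461 0.1   0.34 ] [0.49  0.129 0.342]
side [214.6, 87.1, 231.9, 136.6] 0.66
0.205 3 [0.4745 0.1042 0.2192] [0.472 0.104 0.219] [0.477 0.105 0.22 ]
0.22 32 [0.4749 0.105
[... 674 characters left out ...]
806 0.1096 0.2168] [0.477 0.103 0.214] [0.483 0.117 0.219]
0.22 51 [0.4806 0.1087 0.2271] [0.473 0.102 0.22 ] [0.485 0.118 0.235]
0.235 51 [0.4803 0.1095 0.2421] [0.471 0.102 0.235] [0.485 0.12  0.25 ]
0.25 45 [0.482  0.1103 0.2574] [0.477 0.102 0.25 ] [0.486 0.119 0.265]
0.265 48 [0.4818 0.1092 0.2729] [0.474 0.103 0.265] [0.486 0.12  0.28 ]
0.28 55 [0.4811 0.1088 0.2871] [0.472 0.102 0.28 ] [0.485 0.12  0.295]
0.295 27 [0.4835 0.1031 0.3013] [0.476 0.095 0.295] [0.491 0.117 0.308]
0.31 19 [0.4794 0.0965 0.3176] [0.474 0.095 0.31 ] [0.486 0.098 0.324]
0.325 28 [0.478  0.0991 0.3331] [0.47  0.095 0.325] [0.487 0.126 0.34 ]
0.34 2 [0.498  0.105  0.3445] [0.496 0.094 0.342] [0.5   0.116 0.347]
```

View pics/c6.png

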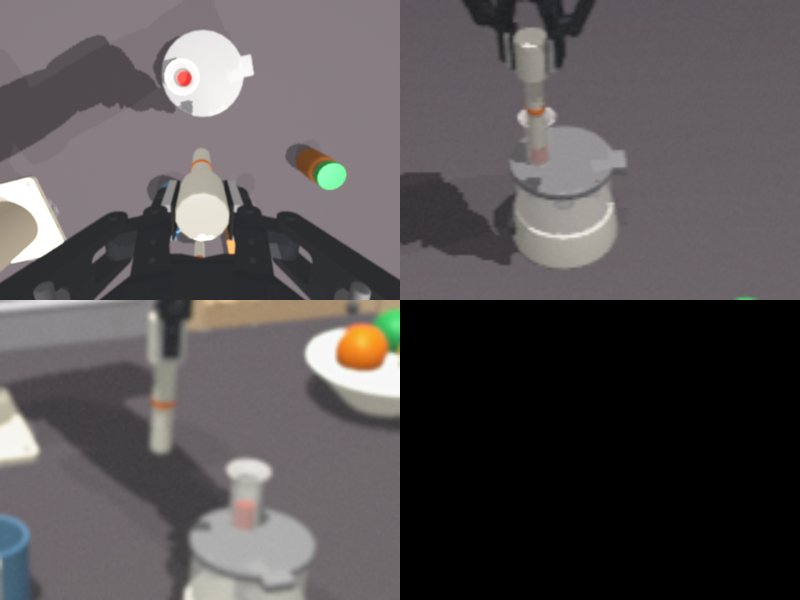

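The pusher is held upright on the TCP axis (tip about 97 mm below the TCP), with the rim at crop (183,78) still clear.

```bash
python3 - <<'E'
from h import *
print(get_obs()['position'])
rim();rim()
for n in ['side','scene']:
    im,d,W=cloud(n)
    s=(np.hypot(W[...,0]-.473,W[...,1]-.2)<.035)&(W[...,2]>.165)&(W[...,2]<.19)
    p=W[s];print(n,len(p),p.min(0).round(4),p.max(0).round(4))
    cs,_=cv2.findContours(s.astype(np.uint8),cv2.RETR_EXTERNAL,cv2.CHAIN_APPROX_NONE)
    c=max(cs,key=len)[:,0].astype(float);q=plane(n,c[:,0],c[:,1],.178);print(circ(q).round(4),q.min(0).round(4),q.max(0).round(4))
E
```

```text
[0.47563865 0.11181155 0.31281051]
rim 126 [0.4732 0.2008 0.0195] [0.1772 0.18  ]
lid [0.4989 0.1997 0.0582]
rim 126 [0.4732 0.2008 0.0195] [0.1773 0.18  ]
lid [0.4989 0.1997 0.0583]
side 44 [0.4548 0.184  0.1657] [0.4924 0.2163 0.1793]
[0.5046 0.2013 0.0467] [0.4548 0.1774 0.178 ] [0.4628 0.2154 0.178 ]
scene 160 [0.4535 0.1812 0.165 ] [0.4937 0.221  0.181 ]
[0.4791 0.1982 0.0239] [0.4536 0.1779 0.178 ] [0.5088 0.2204 0.178 ]
```

step_arm([
  [-1, 30, 0],
  [-2, 60, -5],
  [-2, 86, -12],
  [-2, 86, -20],
  [-2, 86, -20],
], hand=[25, 25, 25, 25, 25], turn=[0, 0, 0, 0, 0])

```text
time: 7.67
position: [0.4726, 0.1995, 0.2906]
eef_rot: [-2.477, -1.931, 0.006]
force: [0.0, -0.8, -1.7]
gripper_width: 0.0308
finger_force: 60.2
```

```bash
python3 - <<'E'
from h import *
print(get_obs()['position'])
rim();im=rim();a=cloud('side')[0];c2=cloud('scene')[0]
c=np.zeros((600,800,3),np.uint8);c[:300,:400]=cv2.resize(im,(400,300));c[:300,400:]=cv2.resize(a[85:175,180:300],(400,300));c[300:,:400]=cv2.resize(c2[90:180,270:390],(400,300))
c[300:,400:]=cv2.resize(im[80:230,160:360],(400,300))
cv2.imwrite('pics/c7.png',c)
E
```

```text
[0.47258169 0.19946067 0.29059159]
rim 166 [0.4737 0.1997 0.0184] [0.1778 0.18  ]
lid [0.5006 0.1996 0.0577]
rim 166 [0.4738 0.2001 0.0184] [0.1778 0.18  ]
lid [0.5011 0.2002 0.0576]
```

View pics/c7.png

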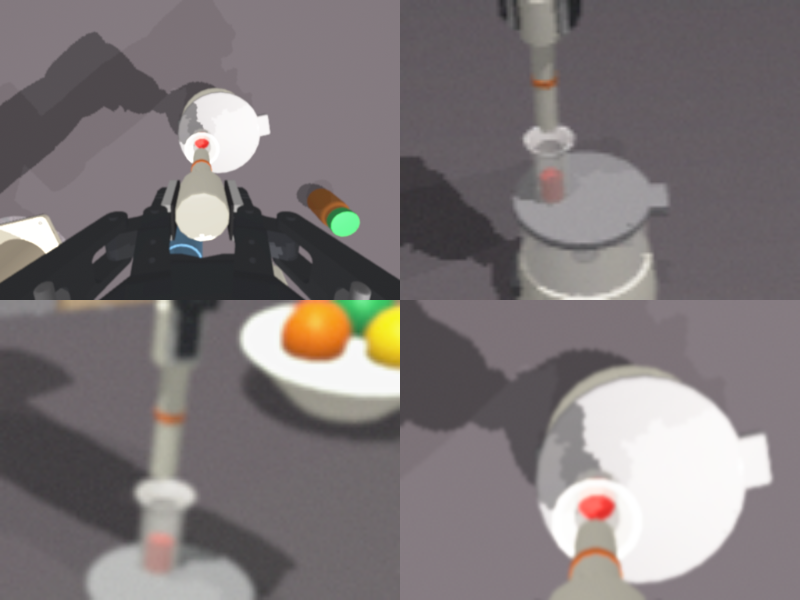

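Shaft is lined up over the mouth in all three views; small +y correction, then entering slowly.

step_arm([
  [0, 2.5, 0],
  [0, 2.5, 0],
  [0, 2.5, -5],
  [0, 2.5, -8],
  [0, 2.5, -10],
], hand=[25, 25, 25, 25, 25], turn=[0, 0, 0, 0, 0])

```text
time: 8.28
position: [0.4732, 0.2011, 0.282]
eef_rot: [-2.48, -1.928, 0.001]
force: [-0.3, 0.2, -0.6]
gripper_width: 0.0305
finger_force: 60.2
```

step_arm([
  [0, 0, -3],
  [0, 0, -6],
  [0, 0, -9],
  [0, 0, -12],
  [0, 0, -12],
], hand=[25, 25, 25, 25, 25], turn=[0, 0, 0, 0, 0])

```text
time: 8.7
position: [0.4731, 0.2013, 0.2698]
eef_rot: [-2.48, -1.928, 0.002]
force: [-0.3, 1.0, -1.6]
gripper_width: 0.0304
finger_force: 60.2
```

step_arm([
  [0, 0, -3],
  [0, 0, -6],
  [0, 0, -9],
  [0, 0, -12],
  [0, 0, -12],
], hand=[25, 25, 25, 25, 25], turn=[0, 0, 0, 0, 0])

```text
time: 9.12
position: [0.4731, 0.2013, 0.2578]
eef_rot: [-2.48, -1.928, 0.002]
force: [-0.2, 0.6, -0.8]
gripper_width: 0.0307
finger_force: 60.2
```

step_arm([
  [0, 0, -4],
  [0, 0, -8],
  [0, 0, -12],
  [0, 0, -16],
  [0, 0, -16],
], hand=[25, 25, 25, 25, 25], turn=[0, 0, 0, 0, 0])

```text
time: 9.53
position: [0.4729, 0.2012, 0.2414]
eef_rot: [-2.48, -1.928, 0.003]
force: [0.1, -0.1, -0.7]
gripper_width: 0.0304
finger_force: 60.2
```

step_arm([
  [0, 0, -2],
  [0, 0, -4],
  [0, 0, -6],
  [0, 0, -6],
  [0, 0, -6],
], hand=[25, 25, 25, 25, 25], turn=[0, 0, 0, 0, 0])

```text
time: 9.95
position: [0.4736, 0.2016, 0.2371]
eef_rot: [2.48, 1.928, 0.001]
force: [-0.3, 0.1, 2.3]
gripper_width: 0.0307
finger_force: 60.6
```

step_arm([
  [0, 0, -1],
  [0, 0, -2],
  [0, 0, -3],
  [0, 0, -3],
  [0, 0, -3],
], hand=[25, 25, 25, 25, 25], turn=[0, 0, 0, 0, 0])

```text
time: 10.37
position: [0.4736, 0.2015, 0.2338]
eef_rot: [2.48, 1.928, 0.001]
force: [-0.7, 0.2, 3.7]
gripper_width: 0.0305
finger_force: 60.6
```

Contact began near TCP z 0.238; about 4–5 mm pressed now.

step_arm([
  [0, 0, -1],
  [0, 0, -2],
  [0, 0, -3],
  [0, 0, -4],
  [0, 0, -4],
], hand=[25, 25, 25, 25, 25], turn=[0, 0, 0, 0, 0])

```text
time: 10.78
position: [0.4736, 0.2015, 0.2296]
eef_rot: [2.48, 1.928, 0.001]
force: [-0.4, 0.7, 6.0]
gripper_width: 0.0309
finger_force: 60.7
```

```bash
python3 - <<'E'
from h import *
F=[];Z=[]
a,_,_=cloud('side')
for k in range(5):
    c2,_,W=cloud('scene');o=get_obs();F.append(o['force'][2]);Z.append(o['position'][2])
print(np.round(F,2),np.round(Z,4))
im,_,W2=cloud('wrist')
s=(np.hypot(W2[...,0]-.473,W2[...,1]-.201)<.018)&(W2[...,2]>.24);print('head top',np.percentile(W2[s][:,2],[50,90,98]))
c=np.zeros((600,800,3),np.uint8);c[:300,:400]=cv2.resize(im[90:240,160:360],(400,300));c[:300,400:]=cv2.resize(a[95:155,190:270],(400,300));c[300:,:400]=cv2.resize(c2[120:180,290:370],(400,300))
cv2.imwrite('pics/c8.png',c)
E
```

```text
[4.5  4.84 5.26 4.22 4.72] [0.2298 0.2298 0.2298 0.2298 0.2298]
head top [0.26346884 0.31283211 0.31538471]
```

View pics/c8.png

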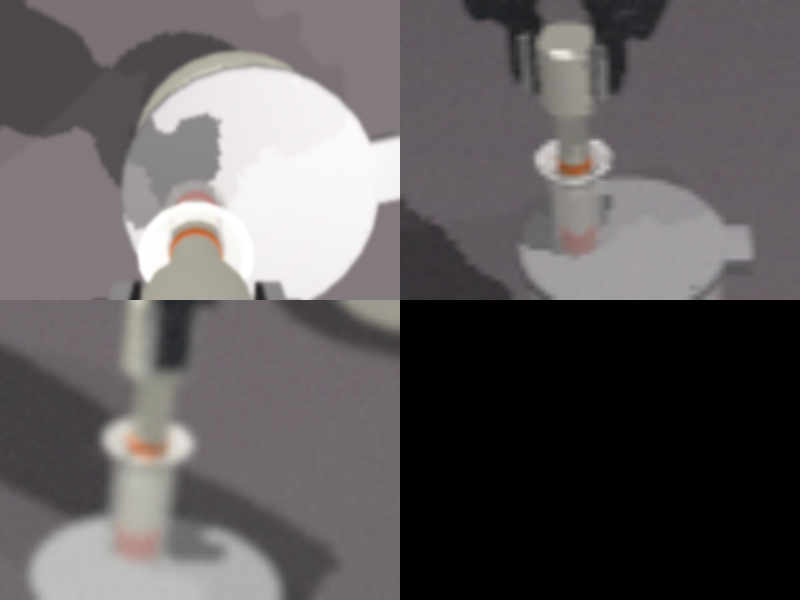

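Band is almost level with the rim in the side view (574,166); estimated travel 7–8 mm, so 1.3 mm more, then hold.

step_arm([
  [0, 0, -0.7],
  [0, 0, -1.3],
  [0, 0, -1.3],
  [0, 0, -1.3],
  [0, 0, -1.3],
], hand=[25, 25, 25, 25, 25], turn=[0, 0, 0, 0, 0])

```text
time: 11.55
position: [0.4736, 0.2015, 0.2286]
eef_rot: [2.48, 1.928, 0.001]
force: [-1.6, 1.4, 6.6]
gripper_width: 0.0308
finger_force: 60.8
```

```bash
python3 - <<'E'
from h import *
F=[]
for k in range(10):
    im,_,W=cloud('wrist');o=get_obs();F.append(o['force'][2])
print(np.mean(F),o['position'],o['time'])
s=(np.hypot(W[...,0]-.473,W[...,1]-.201)<.016)&(W[...,2]>.245)&(W[...,2]<.275)
p=W[s];h,e=np.histogram(p[:,2],np.arange(.245,.2755,.001));print(dict(zip(e[:-1].round(3),h)))
hsv=cv2.cvtColor(im,cv2.COLOR_BGR2HSV)
b=(hsv[...,0]<18)&(hsv[...,0]>6)&(hsv[...,1]>120)&(np.hypot(W[...,0]-.473,W[...,1]-.201)<.015)
print(b.sum(),np.percentile(W[b][:,2],[0,10,50,90,100]).round(4))
E
```

```text
5.672589199487755 [0.47360303 0.20152697 0.2286182 ] 12.05
{np.float64(0.245): np.int64(38), np.float64(0.246): np.int64(35), np.float64(0.247): np.int64(32), np.float64(0.248): np.int64(47), np.float64(0.249): np.int64(37), np.float64(0.25): np.int64(39), np.float64(0.251): np.int64(37), np.float64(0.252): np.int64(97), np.float64(0.253): np.int64(270), np.float64(0.254): np.int64(1497), np.float64(0.255): np.int64(1412), np.float64(0.256): np.int64(117), np.float64(0.257): np.int64(13), np.float64(0.258): np.int64(9), np.float64(0.259): np.int64(44), np.float64(0.26): np.int64(47), np.float64(0.261): np.int64(2), np.float64(0.262): np.int64(6), np.float64(0.263): np.int64(2), np.float64(0.264): np.int64(4), np.float64(0.265): np.int64(4), np.float64(0.266): np.int64(2), np.float64(0.267): np.int64(1), np.float64(0.268): np.int64(1), np.float64(0.269): np.int64(0), np.float64(0.27): np.int64(0), np.float64(0.271): np.int64(0), np.float64(0.272): np.int64(0), np.float64(0.273): np.int64(0), np.float64(0.274): np.int64(0)}
72 [0.1748 0.1762 0.1791 0.1808 0.1812]
```

Force, head height and band height all put the travel at about 9 mm. Holding for more than 3 s.

```bash
python3 - <<'E'
from station import *
import numpy as np
F=[];Z=[]
for k in range(80):
    get_image('side');o=get_obs();F.append(o['force'][2]);Z.append(o['position'][2])
print(o['time'],np.mean(F[:20]),np.mean(F[-20:]),min(Z),max(Z),o['gripper_width'],o['finger_force'])
E
```

```text
16.05 5.502569515873058 5.690639317783963 0.22859794580880374 0.22866212319878115 0.030467550613533432 60.84841847419739
```

```bash
python3 -c "
from station import *
print(job_done())"
```

```text
the job is handed in; nothing more can be done
None
```

The pusher is in the feed tube, still gripped at about 60 N, with the plunger held at about 9 mm for over 4 s (travel estimated from force, head height and band height); no contact with the muddler, mug or jar was noticed, and the job is handed in, though no verdict came back.

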